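# Put the steel measures back in their graded stand

### The job

The four steel spirit and wine measures have come back from the glass washer: line them up again by size in the wooden stand, from the smallest in the smallest well to the largest in the largest well, each one open end up and fully down in its well. Leave the bottle and the stemmed goblet standing where they are.

Things in the scene. Friction and masses are not known exactly. Their poses are not given: they have to be found in the camera images.
- measure_25: The smallest of four plain stainless steel thimble measures: a slightly flared, hollow round cup, open at the top, no handle, 40 mm tall, 34 mm across the mouth (rolled rim 36 mm), 30 mm across just above the foot; the lowest 6 mm tapers in to a flat foot 22 mm across. Walls 2 mm, floor 3 mm. Loose, stands upright. Origin: centre of the underside, z up.
- measure_50: The second smallest of four plain stainless steel thimble measures: a slightly flared, hollow round cup, open at the top, no handle, 50 mm tall, 44 mm across the mouth (rolled rim 46 mm), 40 mm across just above the foot; the lowest 6 mm tapers in to a flat foot 32 mm across. Walls 2 mm, floor 3 mm. Loose, stands upright. Origin: centre of the underside, z up.
- measure_125: The second largest of four plain stainless steel thimble measures: a slightly flared, hollow round cup, open at the top, no handle, 70 mm tall, 54 mm across the mouth (rolled rim 56 mm), 50 mm across just above the foot; the lowest 6 mm tapers in to a flat foot 42 mm across. Walls 2 mm, floor 3 mm. Loose, stands upright. Origin: centre of the underside, z up.
- measure_250: The largest of four plain stainless steel thimble measures: a slightly flared, hollow round cup, open at the top, no handle, 98 mm tall, 64 mm across the mouth (rolled rim 66 mm), 60 mm across just above the foot; the lowest 6 mm tapers in to a flat foot 52 mm across. Walls 2 mm, floor 3 mm. Loose, stands upright. Origin: centre of the underside, z up.
- well_25 (a point): Floor centre of the smallest well in the wooden stand: round, flat-floored, 38 mm across, 12 mm deep, brass collar round its mouth, -96 mm from the stand's middle along the row. y runs along the row towards the largest well, z up. The dark wooden measure stand is a block 100 x 262 mm, 22 mm thick, fixed, turned any way round; its wells lie in one row by size.
- well_50 (a point): Floor centre of the second smallest well in the wooden stand: round, flat-floored, 48 mm across, 12 mm deep, brass collar round its mouth, -47 mm from the stand's middle along the row. y runs along the row towards the largest well, z up. Well floors are 10 mm and the stand's top 22 mm above the counter.
- well_125 (a point): Floor centre of the second largest well in the wooden stand: round, flat-floored, 58 mm across, 12 mm deep, brass collar round its mouth, +12 mm from the stand's middle along the row. y runs along the row towards the largest well, z up. A shelf of glasses overhangs the back of the counter: front edge at x = 0.70 m, underside 255 mm up; keep the arm clear of it.
- well_250 (a point): Floor centre of the largest well in the wooden stand: round, flat-floored, 68 mm across, 12 mm deep, brass collar round its mouth, +81 mm from the stand's middle along the row. y runs along the row towards the largest well, z up.
- bottle: Amber corked bottle standing on the counter, 250 mm tall, body 60 mm across. A bystander: leave it standing where it is. Origin: centre of the underside, z up.
- goblet: Small stemmed clear glass goblet standing on the counter beside the work, 114 mm tall, 53 mm across. A bystander: leave it standing where it is. Origin: centre of the underside, z up.
Mind the look-alikes: they are no part of the job. What is shaped like the measure_125 but blue is not meant. Leave any black look-alike of the measure_50 alone.

How it is judged:
By the outcome, as a careful person would: the job done as asked, in the order asked, and still so for the second after the job is handed in, with the robot touching nothing.
It also fails if it takes over 112 s, if anything falls off the work surface, if the arm or the gripper's body presses on something with over 40 N, if the wrist force passes 120 N, or if a joint passes its speed limit or range.

### The arm

A 6-joint arm with a two-finger parallel gripper is mounted at the origin on a cart in front of the work surface, level with it; the furniture and walls round the work are solid. World frame = base frame: x ahead of the robot, y to its left, z up, the work surface at z = 0. Lengths are in mm, angles in degrees, forces in N, time in s.
With the tool pointing down it reaches from about 300 to 850 mm from the base axis. Payload 4.2 kg.
Tool frame: the origin (TCP) lies midway between the tips of the shut fingers; the grasp point (between the pads) lies pinch_z behind it (pinch_z is the distance from the TCP to the grasp point, in mm); z points along the fingers, y is the line along which they close (so a half turn about z gives the same grasp; the last joint's range is limited). The gripper opens to 91 mm and grips with 3 to 60 N. Pads are 32 mm wide; open, the fingers measure 118 mm over their backs; the gripper's body (76 mm by 178 mm) begins 60 mm behind the grasp point.
Start: joints at [-75.974, 18.312, 89.639, -0, 72.044, -1.146], TCP at [150.489, -554.974, 213.976] pointing down, gripper open.
Joint ranges: [-177.97, 177.97], [-48.28, 115.42], [12.27, 149.76], [-77.06, 257.06], [2.81, 150.46], [-146.56, 146.56]. Speed limits (degrees/s): [147.25, 147.25, 180, 180, 180, 180].

### API

Orientations are given as [roll, pitch, yaw] about the fixed x, y, z axes, in that order (R = Rz(yaw) Ry(pitch) Rx(roll)).
In Python, from workcell import state, grab_frame, job_done, masks_of, landmark_of, pinch_z gives the robot as it stands. The module is installed in compiled form; this text tells all that it offers.
- The arm moves only by the tool move_arm, never from a script. Its argument "plan" is a list of rows, each an object of numbers: "x", "y", "z": the shift along the tool's x, y, z in mm; "rx", "ry", "rz": the turn, a rotation vector about the tool's x, y, z in rad. A call has 1 to 10 rows; each row shifts and turns the commanded pose from where the row before left it, along the tool's axes as they then stand; what a row does not reach is not made up. A row lasts 1/10 s, in which the tool goes at most 50 mm and 8.59 degrees, less where a joint would pass 70% of its speed; a pose out of reach is approached as far as the arm can. A call is refused whole if a number of a shift passes 50 or a number of a turn 0.15, either way. A call with a gripper value outside its range is refused whole. "grip" is the opening, from 0 (shut) to 1 (fully open), set as the call begins (left out, the last holds). The fingers move at their own pace and stop on an object; "squeeze" is the grip in N (left out, the last holds). Time passes only in rows, so rows that do not move let the fingers close. It gives the time, the measured TCP pose, the force, the opening and the grip force at its end, in the units of the state.
- state(): the state, without advancing time (a new reading comes with each control period).
- grab_frame(name): name is "scene" or "top" or "wrist"; returns a dict with "img" (400x640x3 uint8, red, green, blue), "z_map" (400x640 float32, mm along the optical axis (not along the pixel's ray), 0 where there is no reading), "fx", "fy", "cx", "cy" (pixels), "rvec" (rotation vector, rad) and "tvec" (3), from world to camera coordinates, as OpenCV has them. Camera axes: x right, y down, z forward; pixel columns grow to the right and rows downward; lengths in mm; the calibration is good to about 2 mm. The wrist camera is an equidistant fisheye: a pixel r from the principal point sees the ray r / f radians off the axis. A picture is of the moment at which its call begins.
- job_done(): hands the job in; it is judged then, once.
Trained networks look in the newest picture that a camera, given by its name, has taken for a name from the list of things; names that differ only in an ending like _2 or _b are one class to them, and where a whole thing is asked for, a point or a joint stands for the part that bears it (a point fixed in the world has none). Each returns a list of dicts, best first, with "p" (0 to 1); they miss things now and then, are a little off and sometimes report something else, mostly with a low value. They report only what shows in the picture. A call takes as long as a camera call. They do not tell look-alikes from the thing itself.
- masks_of(camera, label): "pixels" (400x640 bool, what is visible of it) and "box" ([centre column, centre row, width, height] in pixels, round what is visible of it).
- landmark_of(camera, label): "point" ([column, row] in pixels: a listed point, or the origin of a listed thing).
The state is a dict: "time_s": time; "qpos": joint angles; "qvel": joint speeds; "effort": joint torques, N m; "ee_pos": TCP position; "ee_rot": TCP orientation; "force": force on the tool from outside, world axes, zero at the start; "torque": the same for the moment, N m; "gripper_width": finger opening in mm; "gripper_force": force on a finger pad.
Only numpy, scipy, OpenCV 4.12 (cv2) and the standard library are available. Lean on these libraries where they do the work, as an engineer would, in place of code of your own. Each camera call takes 0.05 s, during which the arm holds its last target. There are 200 camera calls.

## Working session

There is one attempt and no reset: what is moved stays moved. The work goes in short steps, Python scripts to look and compute and a tool call to move; the robot and the scene stay as the last step left them, time stands still between calls to the robot, and variables do not carry over. Pictures are saved under pics/ and viewed, at most 14 in all, crops included, and the job is handed in when it is done.

Besides the shell and the picture viewer there is one more tool, called after "Call:" by a JSON object that holds its "fn" and its "kwargs", one argument or row to a line. move_arm: Moves the arm, as the interface text tells. Its arguments: {"type":"object","properties":{"plan":{"type":"array","items":{"type":"object","properties":{"x":{"type":"number"},"y":{"type":"number"},"z":{"type":"number"},"rx":{"type":"number"},"ry":{"type":"number"},"rz":{"type":"number"}}}},"grip":{"type":"number"},"squeeze":{"type":"number"}},"required":["plan"]}

```bash
mkdir -p pics; cat > h.py <<'E'
import numpy as np, cv2
from workcell import *
def cloud(f):
    R,_=cv2.Rodrigues(np.array(f["rvec"],float)); t=np.array(f["tvec"],float).ravel()
    z=f["z_map"].astype(float); v,u=np.mgrid[:400,:640]
    P=np.stack([(u-f["cx"])/f["fx"]*z,(v-f["cy"])/f["fy"]*z,z],-1)
    W=(P-t)@R
    W[z<=0]=np.nan
    return W
def ray(f,uv,h):
    R,_=cv2.Rodrigues(np.array(f["rvec"],float)); t=np.array(f["tvec"],float).ravel()
    d=R.T@np.array([(uv[0]-f["cx"])/f["fx"],(uv[1]-f["cy"])/f["fy"],1]); c=-R.T@t
    return c+d*(h-c[2])/d[2]
def save(f,n): cv2.imwrite("pics/"+n,f["img"][...,::-1])
E
python3 - <<'E'
from h import *
np.set_printoptions(precision=1,suppress=True)
print(state(),pinch_z)
for c in["top","scene"]:
    f=grab_frame(c);save(f,c+"0.png");W=cloud(f)
    R,_=cv2.Rodrigues(np.array(f["rvec"],float));print(c,-R.T@np.array(f["tvec"]).ravel(),f["fx"])
    for n in["measure_25","measure_50","measure_125","measure_250","bottle","goblet"]:
        for m in masks_of(c,n)[:4]:
            p=W[m["pixels"]];p=p[~np.isnan(p[:,0])]
            if len(p): print(n,round(m["p"],2),np.array(m["box"]),"lo",np.percentile(p,2,0),"hi",np.percentile(p,98,0),f["img"][m["pixels"]].mean(0))
    for n in["well_25","well_50","well_125","well_250"]:
        for m in landmark_of(c,n)[:2]: print(n,round(m["p"],2),m["point"],ray(f,m["point"],10))
E
```

```text
{'time_s': 0.0, 'qpos': array([-76. ,  18.3,  89.7,   0. ,  72. ,  -1.1]), 'qvel': array([-0. ,  0.1,  0.1,  0. ,  0. , -0. ]), 'effort': array([ -0. , -41.2, -23.2,   0.1,   0. ,  -0. ]), 'ee_pos': array([ 150.4, -554.5,  213.2]), 'ee_rot': array([-179.9,   -0. ,   15.2]), 'force': array([ 0.3,  0.3, -0.3]), 'torque': array([ 0., -0.,  0.]), 'gripper_force': 0.0, 'gripper_width': 90.94389529313372} 18.8
top [ 405.3  -19.9 1250.8] 406.003204617023
measure_25 0.9 [402.2 196.9  18.6  18.6] lo [ 534.1 -310.1   -2.3] hi [ 596.4 -258.7   71.2] [163.  166.1 160.7]
measure_25 0.84 [365.4 187.6  22.8  18.4] lo [ 564.5 -203.7   -1.2] hi [ 613.9 -153.6   72.2] [ 58.9 100.  173.4]
measure_25 0.74 [170.5 246.9  32.8  21.2] lo [393.  363.3  -0.6] hi [453.7 424.5 100.2] [128.7 127.4 120.8]
measure_25 0.73 [227.3 199.8  19.7  16. ] lo [550.3 210.   -0.7] hi [590.9 250.5  53. ] [62.5 54.5 44.1]
measure_50 0.9 [402.2 196.9  18.6  18.6] lo [ 534.1 -310.1   -2.3] hi [ 596.4 -258.7   71.2] [163.  166.1 160.7]
measure_50 0.84 [365.4 187.6  22.8  18.4] lo [ 564.5 -203.7   -1.2] hi [ 613.9 -153.6   72.2] [
[... 3583 characters left out ...]
e 0.75 [176.8 267.2  39.5  69. ] lo [644.2 403.2  14.1] hi [677.7 453.6 248.6] [141.2 113.   85. ]
bottle 0.34 [318.  229.8  78.3  68.3] lo [383.7 -34.9  -0.3] hi [639.8  81.6  26.2] [120.6  90.1  62.1]
goblet 0.58 [377.5 133.4  15.7  31.2] lo [ 577.3 -469.3   -1.3] hi [ 628.6 -404.1  114. ] [182.6 173.6 153.7]
well_25 0.92 [303.6, 219.9] [572.4  23.3  10. ]
well_25 0.82 [298.0, 215.9] [597.5  21.6  10. ]
well_50 0.92 [303.6, 219.9] [572.4  23.3  10. ]
well_50 0.82 [298.0, 215.9] [597.5  21.6  10. ]
well_125 0.92 [303.6, 219.9] [572.4  23.3  10. ]
well_125 0.82 [298.0, 215.9] [597.5  21.6  10. ]
well_250 0.92 [303.6, 219.9] [572.4  23.3  10. ]
well_250 0.82 [298.0, 215.9] [597.5  21.6  10. ]
```

```bash
python3 - <<'E'
import cv2
a=cv2.imread("pics/top0.png");cv2.imwrite("pics/topc.png",cv2.resize(a[120:300,130:500],(800,389),interpolation=cv2.INTER_CUBIC))
a=cv2.imread("pics/scene0.png");cv2.imwrite("pics/scenec.png",cv2.resize(a[100:360,140:440],(690,598),interpolation=cv2.INTER_CUBIC))
E
```

```text
(no output)
```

View pics/topc.png

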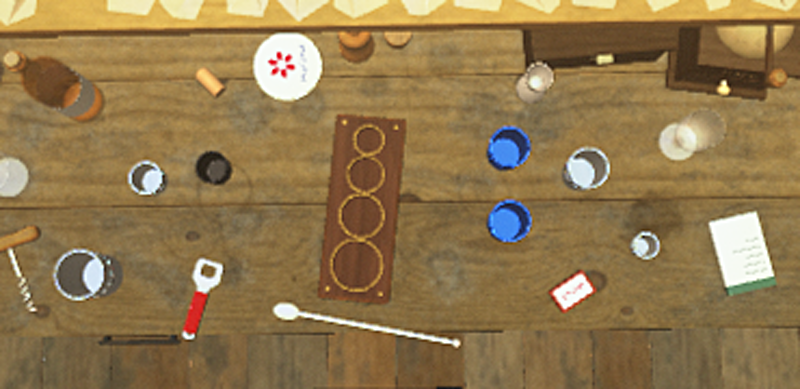

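View pics/scenec.png

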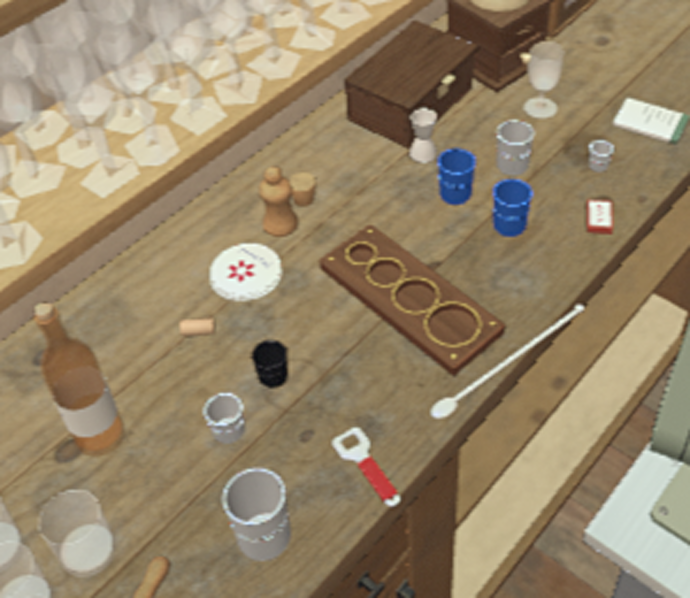

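```bash
cat > meas.py <<'E'
from h import *
from scipy.optimize import least_squares
np.set_printoptions(precision=1,suppress=True)
def rim(W,c,h,rad,iters=6):
    # fit circle of the known outer rim radius to the outermost high points
    c=np.array(c,float)
    m=(abs(W[...,2]-h)<7)&(np.hypot(W[...,0]-c[0],W[...,1]-c[1])<rad+20)
    p=W[m][:,:2]
    r=least_squares(lambda q:np.hypot(*(p-q).T)-(rad-1.5),p.mean(0),loss="soft_l1")
    return r.x,len(p),np.std(r.fun)
if __name__=="__main__":
    C={25:((440,-360),40,18),50:((565,285),50,23),125:((560,-285),70,28),250:((424,392),98,33)}
    for c in["top","scene"]:
        f=grab_frame(c);W=cloud(f);im=f["img"].astype(int)
        for k,(g,h,r) in C.items(): print(c,k,*rim(W,g,h,r))
        m=(abs(W[...,2]-21)<5)&(W[...,0]>340)&(W[...,0]<670)&(abs(W[...,1]-30)<110)
        m=cv2.morphologyEx(m.astype(np.uint8),cv2.MORPH_OPEN,np.ones((3,3)))
        m=cv2.morphologyEx(m,cv2.MORPH_CLOSE,np.ones((25,25)))
        cs=max(cv2.findContours(m,0,2)[0],key=cv2.contourArea)[:,0]
        P=np.array([ray(f,p,22)[:2] for p in cs],np.float32);(cx,cy),s,a=cv2.minAreaRect(P)
        print(c,"stand",(cx,cy),s,a)
        d=np.array([-1,.096]);B=cv2.boxPoints(((cx,cy),s,a));e=B-np.roll(B,1,0);L=e[np.argmax(np.hypot(*e.T))];L/=np.hypot(*L);L*=-np.sign(L[0])
        print("dir",L,"yaw",np.degrees(np.arctan2(-L[1],-L[0])),[(k,(np.array([cx,cy])+o*L)) for k,o in((25,-96),(50,-47),(125,12),(250,81))])
        for lm in landmark_of(c,"well_25"): print(round(lm["p"],2),ray(f,lm["point"],10))
E
python3 meas.py
```

```text
top 25 [ 454.  -365.4] 44 1.205167535957044
top 50 [563.9 281.7] 38 6.62785275310275
top 125 [ 559.1 -283.9] 69 1.0307489531438767
top 250 [424.2 394.1] 98 0.9950006100826678
top stand (513.7388916015625, 24.538902282714844) (99.54824829101562, 260.5827331542969) 83.58748626708984
dir [-1.   0.1] yaw -6.4125147 [(25, array([609.1,  13.8])), (50, array([560.4,  19.3])), (125, array([501.8,  25.9])), (250, array([433.2,  33.6]))]
0.85 [602.5  20.6  10. ]
0.8 [446.5  30.   10. ]
0.6 [503.4  29.1  10. ]
0.57 [571.5  18.5  10. ]
scene 25 [ 453.3 -367.7] 44 1.6541760295786423
scene 50 [568.9 283.4] 55 8.17110250886765
scene 125 [ 558.2 -286.2] 72 2.1019407212623005
scene 250 [424.1 392.8] 147 1.1862090081004064
scene stand (512.0867919921875, 24.367488861083984) (102.17913055419922, 263.73724365234375) 83.79032135009766
dir [-1.   0.1] yaw -6.2096786 [(25, array([607.5,  14. ])), (50, array([558.8,  19.3])), (125, array([500.2,  25.7])), (250, array([431.6,  33.1]))]
0.8 [562.4  23.3  10. ]
0.74 [603.2  14.   10. ]
0.62 [497.4  31.5  10. ]
0.6 [439.4  33.7  10. ]
```

Call:
{"fn": "move_arm", "kwargs": {
  "plan": [
    {"rz":0.125},
    {"rz":0.125},
    {"rz":0.125},
    {"x":40.2,"y":-31.6},
    {"x":40.2,"y":-31.6},
    {"x":40.2,"y":-31.6},
    {"x":40.2,"y":-31.6},
    {"x":40.2,"y":-31.6},
    {"x":40.2,"y":-31.6},
    {"x":40.2,"y":-31.6}
  ],
  "grip": 0.7
}}

```text
schema error: expected keys x, y, z, rx, ry, rz
```

```bash
cat > to.py <<'E'
import sys
from h import *
from scipy.spatial.transform import Rotation as Ro
np.set_printoptions(precision=1,suppress=True)
# python3 to.py x y z(tcp) yaw : turn needed, then shift in tool axes after that turn
s=state();x,y,z,w=map(float,sys.argv[1:])
R1=Ro.from_euler("xyz",[180,0,w],degrees=True);R0=Ro.from_euler("xyz",s["ee_rot"],degrees=True)
print("pos",s["ee_pos"],s["ee_rot"],"turn",np.round((R0.inv()*R1).as_rotvec(),3),"shift",R1.inv().apply(np.array([x,y,z])-s["ee_pos"]))
E
python3 - <<'E'
from meas import *
for c in["top","scene"]:
    f=grab_frame(c);W=cloud(f)
    for g in[(555,318)]: print(c,rim(W,g,50,23))
    if c=="scene":
        for k,v in{25:((454,-366),40,18),125:((559,-285),70,28)}.items(): print(k,rim(W,*v))
E
python3 to.py 453.7 -366.5 110 -6.3
```

```text
top (array([556.9, 322.3]), 57, np.float64(1.1743094213120362))
scene (array([557. , 320.9]), 86, np.float64(1.2694275935982215))
25 (array([ 453.4, -367.8]), 40, np.float64(1.7016670437097858))
125 (array([ 558.6, -286.4]), 70, np.float64(2.320844422289537))
pos [ 150.5 -555.   214. ] [180.    0.   15.2] turn [0.  0.  0.4] shift [ 280.7 -220.6  104. ]
```

Call:
{"fn": "move_arm", "kwargs": {
  "plan": [
    {"x":0,"y":0,"z":0,"rx":0,"ry":0,"rz":0.125},
    {"x":0,"y":0,"z":0,"rx":0,"ry":0,"rz":0.125},
    {"x":0,"y":0,"z":0,"rx":0,"ry":0,"rz":0.125},
    {"x":40.1,"y":-31.5,"z":0,"rx":0,"ry":0,"rz":0},
    {"x":40.1,"y":-31.5,"z":0,"rx":0,"ry":0,"rz":0},
    {"x":40.1,"y":-31.5,"z":0,"rx":0,"ry":0,"rz":0},
    {"x":40.1,"y":-31.5,"z":0,"rx":0,"ry":0,"rz":0},
    {"x":40.1,"y":-31.5,"z":0,"rx":0,"ry":0,"rz":0},
    {"x":40.1,"y":-31.5,"z":0,"rx":0,"ry":0,"rz":0},
    {"x":40.1,"y":-31.5,"z":0,"rx":0,"ry":0,"rz":0}
  ],
  "grip": 0.7
}}

```text
time_s: 2.4
ee_pos: [449.4, -369.0, 214.2]
ee_rot: [180.0, -0.0, -6.3]
force: [0.2, -0.3, 0.1]
gripper_width: 64.1
gripper_force: 0.0
```

```bash
python3 to.py 453.7 -366.5 8 -6.3
```

```text
pos [ 449.4 -369.   214.2] [180.   -0.   -6.3] turn [ 0. -0. -0.] shift [  4.   -3.  206.2]
```

Call:
{"fn": "move_arm", "kwargs": {
  "plan": [
    {"x":0,"y":0,"z":45,"rx":0,"ry":0,"rz":0},
    {"x":0,"y":0,"z":45,"rx":0,"ry":0,"rz":0},
    {"x":0,"y":0,"z":45,"rx":0,"ry":0,"rz":0},
    {"x":0,"y":0,"z":0,"rx":0,"ry":0,"rz":0}
  ]
}}

```text
time_s: 2.8
ee_pos: [444.3, -367.0, 73.3]
ee_rot: [-179.6, 0.6, -6.3]
force: [0.2, 0.9, -0.1]
gripper_width: 63.5
gripper_force: 0.0
```

```bash
python3 - <<'E'
from h import *
f=grab_frame("wrist");save(f,"w1.png")
E
python3 to.py 453.7 -366.5 17 -6.3
```

```text
pos [ 446.4 -369.    76.9] [-179.8    0.3   -6.3] turn [-0.  0. -0.] shift [ 7.  -3.3 59.9]
```

View pics/w1.png

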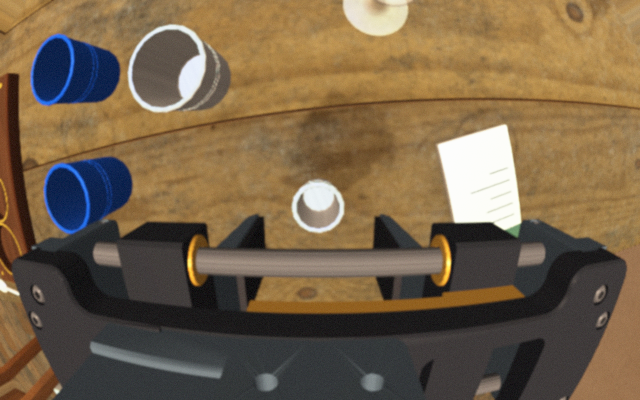

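The wrist view shows the 25 measure at (318,206), centred between the fingers and ahead of them; blue cups and the 125 are at the upper left.

Call:
{"fn": "move_arm", "kwargs": {
  "plan": [
    {"x":4,"y":-3,"z":0,"rx":0,"ry":0,"rz":0},
    {"x":0,"y":0,"z":0,"rx":0,"ry":0,"rz":0},
    {"x":0,"y":0,"z":0,"rx":0,"ry":0,"rz":0}
  ]
}}

```text
time_s: 3.15
ee_pos: [453.4, -368.8, 81.3]
ee_rot: [179.8, -0.2, -6.3]
force: [-0.4, 0.6, 0.8]
gripper_width: 63.6
gripper_force: 0.0
```

```bash
python3 to.py 453.7 -366.5 17 -6.3
```

```text
pos [ 453.4 -368.8   81.3] [179.8  -0.2  -6.3] turn [ 0. -0. -0.] shift [ 0.  -2.3 64.3]
```

Call:
{"fn": "move_arm", "kwargs": {
  "plan": [
    {"x":0,"y":-1,"z":26,"rx":0,"ry":0,"rz":0},
    {"x":0,"y":0,"z":22,"rx":0,"ry":0,"rz":0},
    {"x":0,"y":0,"z":14,"rx":0,"ry":0,"rz":0},
    {"x":0,"y":0,"z":0,"rx":0,"ry":0,"rz":0},
    {"x":0,"y":0,"z":0,"rx":0,"ry":0,"rz":0}
  ]
}}

```text
time_s: 3.65
ee_pos: [452.9, -367.4, 18.1]
ee_rot: [179.9, -0.1, -6.3]
force: [-1.1, -0.7, -0.5]
gripper_width: 63.9
gripper_force: 0.0
```

Call:
{"fn": "move_arm", "kwargs": {
  "plan": [
    {"x":0,"y":0,"z":0,"rx":0,"ry":0,"rz":0},
    {"x":0,"y":0,"z":0,"rx":0,"ry":0,"rz":0},
    {"x":0,"y":0,"z":0,"rx":0,"ry":0,"rz":0},
    {"x":0,"y":0,"z":0,"rx":0,"ry":0,"rz":0},
    {"x":0,"y":0,"z":0,"rx":0,"ry":0,"rz":0}
  ],
  "grip": 0.2,
  "squeeze": 15
}}

```text
time_s: 4.15
ee_pos: [452.4, -366.9, 17.4]
ee_rot: [180.0, -0.0, -6.3]
force: [-0.3, 1.2, 3.5]
gripper_width: 33.2
gripper_force: 15.0
```

```bash
python3 - <<'E'
from h import *
f=grab_frame("wrist");save(f,"w2.png")
E
python3 to.py 453.7 -366.5 17 -6.3
```

```text
pos [ 452.4 -366.9   17.4] [180.   -0.   -6.3] turn [ 0. -0. -0.] shift [ 1.2 -0.6  0.4]
```

View pics/w2.png

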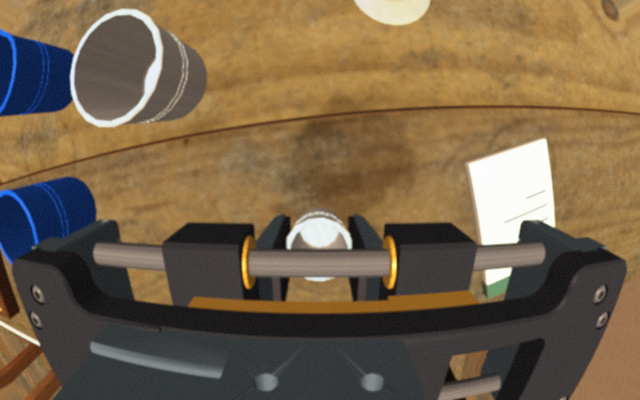

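The measure sits between the pads at (318,245), gripped at 33 mm. Next I lift it and carry it.

Call:
{"fn": "move_arm", "kwargs": {
  "plan": [
    {"x":0,"y":0,"z":-20,"rx":0,"ry":0,"rz":0},
    {"x":0,"y":0,"z":-40,"rx":0,"ry":0,"rz":0},
    {"x":0,"y":-10,"z":-45,"rx":0,"ry":0,"rz":0},
    {"x":10,"y":-35,"z":-35,"rx":0,"ry":0,"rz":0},
    {"x":12,"y":-43,"z":0,"rx":0,"ry":0,"rz":0},
    {"x":12,"y":-43,"z":0,"rx":0,"ry":0,"rz":0},
    {"x":12,"y":-43,"z":0,"rx":0,"ry":0,"rz":0},
    {"x":12,"y":-43,"z":0,"rx":0,"ry":0,"rz":0},
    {"x":12,"y":-43,"z":0,"rx":0,"ry":0,"rz":0},
    {"x":12,"y":-43,"z":0,"rx":0,"ry":0,"rz":0}
  ]
}}

```text
time_s: 5.2
ee_pos: [567.2, -73.3, 156.5]
ee_rot: [180.0, 0.0, -6.3]
force: [0.8, -0.3, -0.1]
gripper_width: 32.9
gripper_force: 15.0
```

Call:
{"fn": "move_arm", "kwargs": {
  "plan": [
    {"x":12,"y":-40,"z":0,"rx":0,"ry":0,"rz":0},
    {"x":12,"y":-30,"z":0,"rx":0,"ry":0,"rz":0},
    {"x":7,"y":-15,"z":0,"rx":0,"ry":0,"rz":0},
    {"x":0,"y":0,"z":0,"rx":0,"ry":0,"rz":0},
    {"x":0,"y":0,"z":0,"rx":0,"ry":0,"rz":0},
    {"x":0,"y":0,"z":0,"rx":0,"ry":0,"rz":0},
    {"x":0,"y":0,"z":0,"rx":0,"ry":0,"rz":0}
  ]
}}

```text
time_s: 5.9
ee_pos: [606.6, 4.6, 156.7]
ee_rot: [180.0, 0.0, -6.4]
force: [0.4, 0.1, -0.0]
gripper_width: 32.8
gripper_force: 15.0
```

```bash
python3 - <<'E'
from h import *
f=grab_frame("wrist");save(f,"w3.png")
E
python3 to.py 608.3 13.9 27 -6.3
```

```text
pos [606.7   4.8 156.7] [180.    0.   -6.4] turn [ 0.  0. -0.] shift [  0.6  -9.2 129.7]
```

View pics/w3.png

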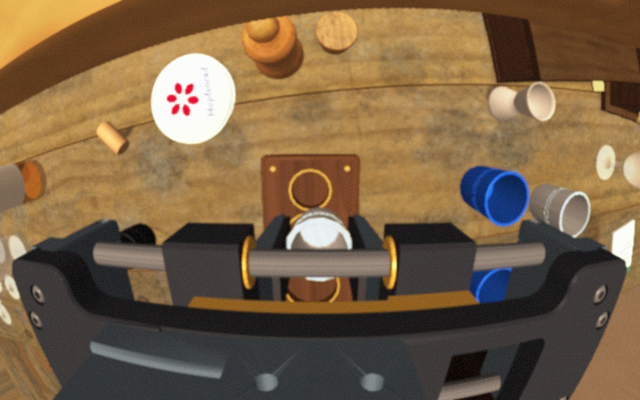

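Call:
{"fn": "move_arm", "kwargs": {
  "plan": [
    {"x":0,"y":-9,"z":15,"rx":0,"ry":0,"rz":0},
    {"x":0,"y":0,"z":35,"rx":0,"ry":0,"rz":0},
    {"x":0,"y":0,"z":25,"rx":0,"ry":0,"rz":0},
    {"x":0,"y":0,"z":15,"rx":0,"ry":0,"rz":0},
    {"x":0,"y":0,"z":0,"rx":0,"ry":0,"rz":0},
    {"x":0,"y":0,"z":0,"rx":0,"ry":0,"rz":0},
    {"x":0,"y":0,"z":0,"rx":0,"ry":0,"rz":0}
  ]
}}

```text
time_s: 6.65
ee_pos: [609.0, 14.7, 68.0]
ee_rot: [-180.0, -0.2, -6.3]
force: [1.3, -0.1, -0.9]
gripper_width: 32.8
gripper_force: 15.0
```

```bash
python3 - <<'E'
from meas import *
f=grab_frame("scene");W=cloud(f);s=state()["ee_pos"]
save(f,"s2.png");cv2.imwrite("pics/s2c.png",cv2.resize(f["img"][150:290,240:400,::-1],(640,560)))
for h in(s[2]+22,): print(rim(W,s[:2],h,18))
E
python3 to.py 607.4 13.9 28 -6.3
```

```text
(array([606.2,  15.5]), 63, np.float64(6.214851729337372))
pos [609.   14.8  68. ] [-180.    -0.2   -6.3] turn [-0. -0. -0.] shift [-1.5  1.  40. ]
```

View pics/s2c.png

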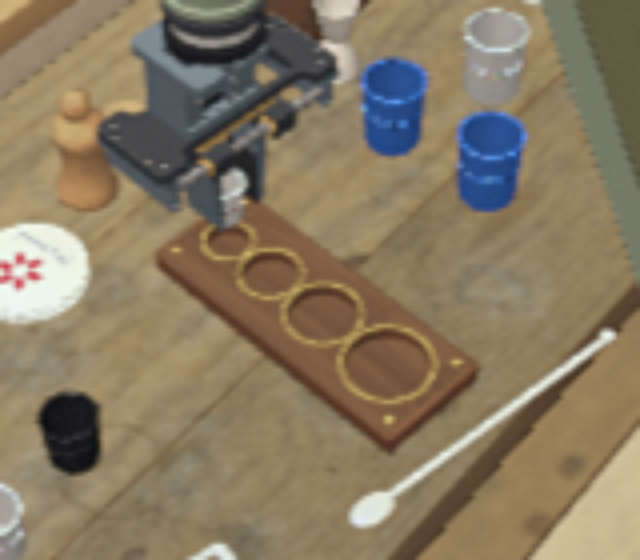

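The cup hangs above the smallest well at (228,240), so I lower it.

Call:
{"fn": "move_arm", "kwargs": {
  "plan": [
    {"x":-1.5,"y":0.8,"z":14,"rx":0,"ry":0,"rz":0},
    {"x":0,"y":0,"z":12,"rx":0,"ry":0,"rz":0},
    {"x":0,"y":0,"z":8,"rx":0,"ry":0,"rz":0},
    {"x":0,"y":0,"z":4,"rx":0,"ry":0,"rz":0},
    {"x":0,"y":0,"z":0,"rx":0,"ry":0,"rz":0},
    {"x":0,"y":0,"z":0,"rx":0,"ry":0,"rz":0}
  ]
}}

```text
time_s: 7.3
ee_pos: [606.8, 14.4, 28.8]
ee_rot: [180.0, -0.0, -6.3]
force: [0.8, -0.1, -0.2]
gripper_width: 32.8
gripper_force: 15.0
```

Call:
{"fn": "move_arm", "kwargs": {
  "plan": [
    {"x":0,"y":0,"z":1,"rx":0,"ry":0,"rz":0},
    {"x":0,"y":0,"z":0,"rx":0,"ry":0,"rz":0},
    {"x":0,"y":0,"z":0,"rx":0,"ry":0,"rz":0}
  ]
}}

```text
time_s: 7.6
ee_pos: [606.6, 14.4, 27.8]
ee_rot: [180.0, -0.0, -6.3]
force: [0.4, -0.0, -0.6]
gripper_width: 32.7
gripper_force: 15.0
```

Call:
{"fn": "move_arm", "kwargs": {
  "plan": [
    {"x":0,"y":0,"z":0,"rx":0,"ry":0,"rz":0},
    {"x":0,"y":0,"z":0,"rx":0,"ry":0,"rz":0},
    {"x":0,"y":0,"z":0,"rx":0,"ry":0,"rz":0},
    {"x":0,"y":0,"z":0,"rx":0,"ry":0,"rz":0}
  ],
  "grip": 0.68
}}

```text
time_s: 8.0
ee_pos: [606.6, 14.4, 27.6]
ee_rot: [180.0, -0.0, -6.3]
force: [-1.0, 0.3, 0.1]
gripper_width: 61.0
gripper_force: 0.0
```

Call:
{"fn": "move_arm", "kwargs": {
  "plan": [
    {"x":0,"y":0,"z":-15,"rx":0,"ry":0,"rz":0},
    {"x":0,"y":0,"z":-30,"rx":0,"ry":0,"rz":0},
    {"x":0,"y":0,"z":-45,"rx":0,"ry":0,"rz":0},
    {"x":0,"y":-15,"z":-30,"rx":0,"ry":0,"rz":0},
    {"x":0,"y":-40,"z":0,"rx":0,"ry":0,"rz":0},
    {"x":0,"y":-40,"z":0,"rx":0,"ry":0,"rz":0},
    {"x":0,"y":-40,"z":0,"rx":0,"ry":0,"rz":0},
    {"x":0,"y":-40,"z":0,"rx":0,"ry":0,"rz":0},
    {"x":-20,"y":-40,"z":0,"rx":0,"ry":0,"rz":0},
    {"x":-30,"y":-40,"z":0,"rx":0,"ry":0,"rz":0}
  ]
}}

```text
time_s: 9.0
ee_pos: [585.4, 274.9, 147.1]
ee_rot: [-180.0, -0.0, -6.4]
force: [0.3, 0.1, 0.0]
gripper_width: 61.8
gripper_force: 0.0
```

Call:
{"fn": "move_arm", "kwargs": {
  "plan": [
    {"x":-20,"y":-30,"z":0,"rx":0,"ry":0,"rz":0},
    {"x":-10,"y":-10,"z":0,"rx":0,"ry":0,"rz":0},
    {"x":0,"y":0,"z":0,"rx":0,"ry":0,"rz":0},
    {"x":0,"y":0,"z":0,"rx":0,"ry":0,"rz":0},
    {"x":0,"y":0,"z":0,"rx":0,"ry":0,"rz":0}
  ]
}}

```text
time_s: 9.5
ee_pos: [560.4, 314.9, 147.5]
ee_rot: [180.0, -0.0, -6.4]
force: [-0.9, 0.6, 0.3]
gripper_width: 62.1
gripper_force: 0.0
```

```bash
python3 - <<'E'
from meas import *
for c in["top","scene"]:
    f=grab_frame(c);W=cloud(f)
    print(c,"25",rim(W,(608,14),50,18),"50",rim(W,(557,321),50,23))
    m=np.hypot(W[...,0]-608,W[...,1]-14)<22
    print("z25",np.percentile(W[m][:,2],[50,95,99]))
    if c=="scene":save(f,"s3.png");cv2.imwrite("pics/s3c.png",cv2.resize(f["img"][150:330,220:400,::-1],(590,590)))
E
python3 to.py 556.9 321.6 27 -6.3
```

```text
top 25 (array([607.6,  14.7]), 41, np.float64(1.0454355397738955)) 50 (array([551.8, 329.9]), 1, np.float64(0.0))
z25 [20.7 50.6 54. ]
scene 25 (array([607.1,  12.9]), 44, np.float64(1.6770090434525429)) 50 (array([556.4, 320.7]), 82, np.float64(1.2283862016789058))
z25 [35.  51.5 52.4]
pos [560.4 314.9 147.6] [180.   -0.   -6.4] turn [ 0. -0. -0.] shift [ -4.2  -6.2 120.6]
```

View pics/s3c.png

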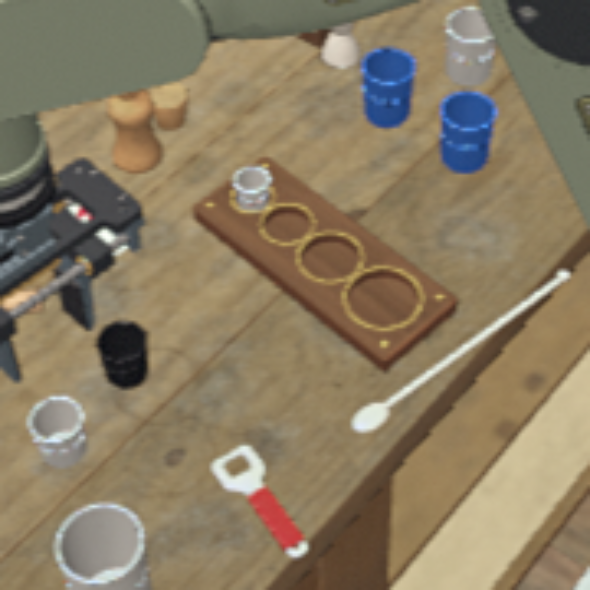

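The 25 is seated: its rim is at z ≈ 50 on the well centre, at (252,185). Next is the 50.

Call:
{"fn": "move_arm", "kwargs": {
  "plan": [
    {"x":-4,"y":-6,"z":15,"rx":0,"ry":0,"rz":0},
    {"x":0,"y":0,"z":25,"rx":0,"ry":0,"rz":0},
    {"x":0,"y":0,"z":15,"rx":0,"ry":0,"rz":0},
    {"x":0,"y":0,"z":0,"rx":0,"ry":0,"rz":0},
    {"x":0,"y":0,"z":0,"rx":0,"ry":0,"rz":0},
    {"x":0,"y":0,"z":0,"rx":0,"ry":0,"rz":0}
  ]
}}

```text
time_s: 10.2
ee_pos: [557.2, 322.8, 93.8]
ee_rot: [-179.9, -0.1, -6.4]
force: [-0.0, -0.2, -0.0]
gripper_width: 61.9
gripper_force: 0.0
```

```bash
python3 - <<'E'
from h import *
f=grab_frame("wrist");save(f,"w4.png")
E
python3 to.py 556.9 321.6 24 -6.3
```

```text
pos [557.1 322.9  93.9] [-179.9   -0.1   -6.3] turn [-0. -0. -0.] shift [-0.   1.3 69.9]
```

View pics/w4.png

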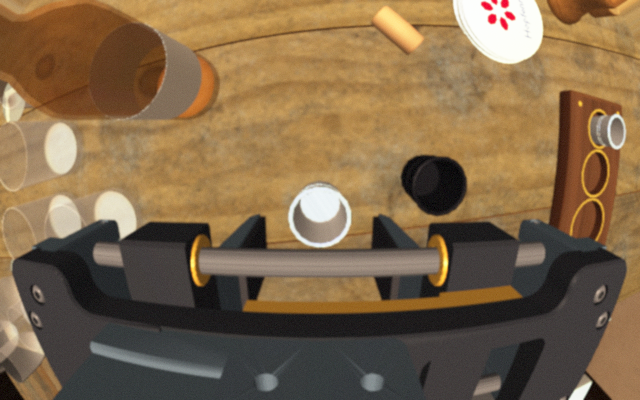

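The 50 is centred at (320,215), and the black look-alike at (435,185) is clear of the right finger.

Call:
{"fn": "move_arm", "kwargs": {
  "plan": [
    {"x":0,"y":1,"z":25,"rx":0,"ry":0,"rz":0},
    {"x":0,"y":0,"z":25,"rx":0,"ry":0,"rz":0},
    {"x":0,"y":0,"z":15,"rx":0,"ry":0,"rz":0},
    {"x":0,"y":0,"z":4,"rx":0,"ry":0,"rz":0},
    {"x":0,"y":0,"z":0,"rx":0,"ry":0,"rz":0},
    {"x":0,"y":0,"z":0,"rx":0,"ry":0,"rz":0}
  ]
}}

```text
time_s: 10.85
ee_pos: [556.9, 322.3, 24.9]
ee_rot: [-179.9, -0.1, -6.3]
force: [0.0, 0.2, -0.1]
gripper_width: 61.9
gripper_force: 0.0
```

Call:
{"fn": "move_arm", "kwargs": {
  "plan": [
    {"x":0,"y":0,"z":0,"rx":0,"ry":0,"rz":0},
    {"x":0,"y":0,"z":0,"rx":0,"ry":0,"rz":0},
    {"x":0,"y":0,"z":0,"rx":0,"ry":0,"rz":0},
    {"x":0,"y":0,"z":0,"rx":0,"ry":0,"rz":0},
    {"x":0,"y":0,"z":0,"rx":0,"ry":0,"rz":0}
  ],
  "grip": 0.3,
  "squeeze": 15
}}

```text
time_s: 11.35
ee_pos: [556.5, 322.1, 24.3]
ee_rot: [-180.0, -0.1, -6.3]
force: [-1.0, 0.8, 4.1]
gripper_width: 43.4
gripper_force: 15.0
```

```bash
python3 to.py 559.6 19.3 150 -6.3
```

```text
pos [556.5 322.1  24.3] [-180.    -0.1   -6.3] turn [-0. -0. -0.] shift [  36.3  300.7 -125.7]
```

Call:
{"fn": "move_arm", "kwargs": {
  "plan": [
    {"x":0,"y":0,"z":-20,"rx":0,"ry":0,"rz":0},
    {"x":0,"y":0,"z":-40,"rx":0,"ry":0,"rz":0},
    {"x":0,"y":10,"z":-40,"rx":0,"ry":0,"rz":0},
    {"x":4,"y":30,"z":-26,"rx":0,"ry":0,"rz":0},
    {"x":6,"y":43,"z":0,"rx":0,"ry":0,"rz":0},
    {"x":6,"y":43,"z":0,"rx":0,"ry":0,"rz":0},
    {"x":6,"y":43,"z":0,"rx":0,"ry":0,"rz":0},
    {"x":6,"y":43,"z":0,"rx":0,"ry":0,"rz":0},
    {"x":5,"y":43,"z":0,"rx":0,"ry":0,"rz":0},
    {"x":3,"y":30,"z":0,"rx":0,"ry":0,"rz":0}
  ]
}}

```text
time_s: 12.35
ee_pos: [559.8, 31.9, 149.2]
ee_rot: [179.9, 0.1, -6.4]
force: [0.2, 0.0, -0.2]
gripper_width: 43.3
gripper_force: 15.0
```

Call:
{"fn": "move_arm", "kwargs": {
  "plan": [
    {"x":0,"y":15,"z":20,"rx":0,"ry":0,"rz":0},
    {"x":0,"y":0,"z":35,"rx":0,"ry":0,"rz":0},
    {"x":0,"y":0,"z":15,"rx":0,"ry":0,"rz":0},
    {"x":0,"y":0,"z":0,"rx":0,"ry":0,"rz":0},
    {"x":0,"y":0,"z":0,"rx":0,"ry":0,"rz":0},
    {"x":0,"y":0,"z":0,"rx":0,"ry":0,"rz":0}
  ]
}}

```text
time_s: 12.95
ee_pos: [559.8, 19.8, 80.7]
ee_rot: [-180.0, -0.1, -6.3]
force: [-0.1, -0.1, -1.1]
gripper_width: 43.3
gripper_force: 15.0
```

```bash
python3 to.py 559.2 19.3 35 -6.3
```

```text
pos [559.8  19.8  80.7] [-180.    -0.1   -6.3] turn [-0. -0.  0.] shift [-0.5  0.6 45.7]
```

Call:
{"fn": "move_arm", "kwargs": {
  "plan": [
    {"x":-0.5,"y":0.5,"z":16,"rx":0,"ry":0,"rz":0},
    {"x":0,"y":0,"z":14,"rx":0,"ry":0,"rz":0},
    {"x":0,"y":0,"z":10,"rx":0,"ry":0,"rz":0},
    {"x":0,"y":0,"z":5,"rx":0,"ry":0,"rz":0},
    {"x":0,"y":0,"z":0,"rx":0,"ry":0,"rz":0},
    {"x":0,"y":0,"z":0,"rx":0,"ry":0,"rz":0},
    {"x":0,"y":0,"z":0,"rx":0,"ry":0,"rz":0}
  ]
}}

```text
time_s: 13.65
ee_pos: [558.7, 19.2, 35.2]
ee_rot: [180.0, -0.1, -6.3]
force: [-0.2, 0.5, -0.8]
gripper_width: 43.3
gripper_force: 15.0
```

Call:
{"fn": "move_arm", "kwargs": {
  "plan": [
    {"x":0,"y":0,"z":0,"rx":0,"ry":0,"rz":0},
    {"x":0,"y":0,"z":0,"rx":0,"ry":0,"rz":0},
    {"x":0,"y":0,"z":0,"rx":0,"ry":0,"rz":0},
    {"x":0,"y":0,"z":0,"rx":0,"ry":0,"rz":0}
  ],
  "grip": 0.85
}}

```text
time_s: 14.05
ee_pos: [558.3, 19.2, 34.7]
ee_rot: [180.0, -0.0, -6.3]
force: [-0.6, -0.2, -0.1]
gripper_width: 72.4
gripper_force: 0.0
```

Call:
{"fn": "move_arm", "kwargs": {
  "plan": [
    {"x":0,"y":0,"z":-15,"rx":0,"ry":0,"rz":0},
    {"x":0,"y":0,"z":-30,"rx":0,"ry":0,"rz":0},
    {"x":0,"y":0,"z":-45,"rx":0,"ry":0,"rz":0},
    {"x":2,"y":15,"z":-35,"rx":0,"ry":0,"rz":0},
    {"x":5,"y":43,"z":0,"rx":0,"ry":0,"rz":0},
    {"x":5,"y":43,"z":0,"rx":0,"ry":0,"rz":0},
    {"x":5,"y":43,"z":0,"rx":0,"ry":0,"rz":0},
    {"x":5,"y":43,"z":0,"rx":0,"ry":0,"rz":0},
    {"x":5,"y":43,"z":0,"rx":0,"ry":0,"rz":0},
    {"x":5,"y":43,"z":0,"rx":0,"ry":0,"rz":0}
  ]
}}

```text
time_s: 15.05
ee_pos: [559.8, -257.4, 159.7]
ee_rot: [180.0, -0.0, -6.3]
force: [1.1, -0.5, 0.5]
gripper_width: 77.2
gripper_force: 0.0
```

Call:
{"fn": "move_arm", "kwargs": {
  "plan": [
    {"x":2,"y":25,"z":0,"rx":0,"ry":0,"rz":0},
    {"x":0,"y":5,"z":0,"rx":0,"ry":0,"rz":0},
    {"x":0,"y":0,"z":0,"rx":0,"ry":0,"rz":0},
    {"x":0,"y":0,"z":0,"rx":0,"ry":0,"rz":0},
    {"x":0,"y":0,"z":0,"rx":0,"ry":0,"rz":0}
  ]
}}

```text
time_s: 15.55
ee_pos: [558.9, -284.2, 159.7]
ee_rot: [-180.0, 0.0, -6.2]
force: [0.2, -0.0, 0.0]
gripper_width: 77.6
gripper_force: 0.0
```

```bash
python3 - <<'E'
from meas import *
for c in["top","scene"]:
    f=grab_frame(c);W=cloud(f)
    print(c,"25",rim(W,(608,14),50,18),"50",rim(W,(559,19),60,23),"125",rim(W,(559,-285),70,28))
f=grab_frame("wrist");save(f,"w5.png")
E
python3 to.py 558.8 -285.5 45 -6.3
```

```text
top 25 (array([606.8,  14.9]), 51, np.float64(5.898816337664746)) 50 (array([559.2,  20.2]), 55, np.float64(1.7902869147788765)) 125 (array([ 517.7, -253.4]), 6, np.float64(0.6940993713082598))
scene 25 (array([603.8,  12.3]), 67, np.float64(5.821521488351074)) 50 (array([558.3,  18.3]), 65, np.float64(2.3068307722855086)) 125 (array([ 558.7, -286.5]), 71, np.float64(1.8276706431216787))
pos [ 558.9 -284.6  159.8] [180.   -0.   -6.2] turn [ 0. -0.  0.] shift [ -0.    0.9 114.8]
```

View pics/w5.png

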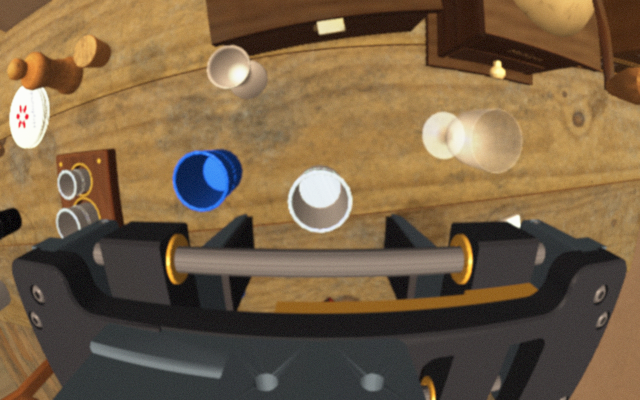

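The 125 is centred at (320,200), with the blue cup (207,180) and the goblet clear of the fingers. The 25 and the 50 sit in their wells.

Call:
{"fn": "move_arm", "kwargs": {
  "plan": [
    {"x":0,"y":1,"z":20,"rx":0,"ry":0,"rz":0},
    {"x":0,"y":0,"z":35,"rx":0,"ry":0,"rz":0},
    {"x":0,"y":0,"z":30,"rx":0,"ry":0,"rz":0},
    {"x":0,"y":0,"z":20,"rx":0,"ry":0,"rz":0},
    {"x":0,"y":0,"z":9,"rx":0,"ry":0,"rz":0},
    {"x":0,"y":0,"z":0,"rx":0,"ry":0,"rz":0},
    {"x":0,"y":0,"z":0,"rx":0,"ry":0,"rz":0}
  ]
}}

```text
time_s: 16.4
ee_pos: [559.4, -286.8, 46.6]
ee_rot: [180.0, -0.1, -6.3]
force: [-0.8, 0.3, 0.2]
gripper_width: 77.7
gripper_force: 0.0
```

Call:
{"fn": "move_arm", "kwargs": {
  "plan": [
    {"x":0,"y":0,"z":0,"rx":0,"ry":0,"rz":0},
    {"x":0,"y":0,"z":0,"rx":0,"ry":0,"rz":0},
    {"x":0,"y":0,"z":0,"rx":0,"ry":0,"rz":0},
    {"x":0,"y":0,"z":0,"rx":0,"ry":0,"rz":0},
    {"x":0,"y":0,"z":0,"rx":0,"ry":0,"rz":0}
  ],
  "grip": 0.4,
  "squeeze": 18
}}

```text
time_s: 16.9
ee_pos: [559.0, -286.7, 46.3]
ee_rot: [180.0, -0.1, -6.3]
force: [0.3, 0.8, 3.0]
gripper_width: 53.6
gripper_force: 18.0
```

```bash
python3 to.py 501 25.8 175 -6.3
```

```text
pos [ 559.  -286.7   46.3] [180.   -0.1  -6.3] turn [ 0. -0. -0.] shift [ -92.  -304.2 -128.7]
```

Call:
{"fn": "move_arm", "kwargs": {
  "plan": [
    {"x":0,"y":0,"z":-20,"rx":0,"ry":0,"rz":0},
    {"x":0,"y":0,"z":-40,"rx":0,"ry":0,"rz":0},
    {"x":0,"y":0,"z":-45,"rx":0,"ry":0,"rz":0},
    {"x":-5,"y":-15,"z":-24,"rx":0,"ry":0,"rz":0},
    {"x":-12,"y":-40,"z":0,"rx":0,"ry":0,"rz":0},
    {"x":-12,"y":-40,"z":0,"rx":0,"ry":0,"rz":0},
    {"x":-12,"y":-40,"z":0,"rx":0,"ry":0,"rz":0},
    {"x":-12,"y":-40,"z":0,"rx":0,"ry":0,"rz":0},
    {"x":-12,"y":-40,"z":0,"rx":0,"ry":0,"rz":0},
    {"x":-12,"y":-40,"z":0,"rx":0,"ry":0,"rz":0}
  ]
}}

```text
time_s: 17.9
ee_pos: [509.3, -23.3, 174.3]
ee_rot: [180.0, 0.0, -6.3]
force: [-0.0, -0.2, -1.1]
gripper_width: 53.2
gripper_force: 18.0
```

Call:
{"fn": "move_arm", "kwargs": {
  "plan": [
    {"x":-10,"y":-33,"z":0,"rx":0,"ry":0,"rz":0},
    {"x":-5,"y":-16,"z":20,"rx":0,"ry":0,"rz":0},
    {"x":0,"y":0,"z":35,"rx":0,"ry":0,"rz":0},
    {"x":0,"y":0,"z":15,"rx":0,"ry":0,"rz":0},
    {"x":0,"y":0,"z":0,"rx":0,"ry":0,"rz":0},
    {"x":0,"y":0,"z":0,"rx":0,"ry":0,"rz":0},
    {"x":0,"y":0,"z":0,"rx":0,"ry":0,"rz":0}
  ]
}}

```text
time_s: 18.6
ee_pos: [501.6, 25.4, 105.7]
ee_rot: [-180.0, -0.1, -6.3]
force: [0.8, 0.0, -1.2]
gripper_width: 53.6
gripper_force: 18.0
```

```bash
python3 to.py 501 25.8 57 -6.3
```

```text
pos [501.6  25.4 105.7] [-180.    -0.1   -6.3] turn [-0. -0. -0.] shift [-0.6 -0.3 48.7]
```

Call:
{"fn": "move_arm", "kwargs": {
  "plan": [
    {"x":-0.5,"y":-0.3,"z":16,"rx":0,"ry":0,"rz":0},
    {"x":0,"y":0,"z":14,"rx":0,"ry":0,"rz":0},
    {"x":0,"y":0,"z":12,"rx":0,"ry":0,"rz":0},
    {"x":0,"y":0,"z":6,"rx":0,"ry":0,"rz":0},
    {"x":0,"y":0,"z":0,"rx":0,"ry":0,"rz":0},
    {"x":0,"y":0,"z":0,"rx":0,"ry":0,"rz":0},
    {"x":0,"y":0,"z":0,"rx":0,"ry":0,"rz":0}
  ]
}}

```text
time_s: 19.3
ee_pos: [500.5, 25.9, 57.1]
ee_rot: [180.0, -0.1, -6.3]
force: [0.4, -0.2, -0.5]
gripper_width: 53.1
gripper_force: 18.0
```

Call:
{"fn": "move_arm", "kwargs": {
  "plan": [
    {"x":0,"y":0,"z":0,"rx":0,"ry":0,"rz":0},
    {"x":0,"y":0,"z":0,"rx":0,"ry":0,"rz":0},
    {"x":0,"y":0,"z":0,"rx":0,"ry":0,"rz":0},
    {"x":0,"y":0,"z":0,"rx":0,"ry":0,"rz":0}
  ],
  "grip": 1.0
}}

```text
time_s: 19.7
ee_pos: [500.3, 25.9, 56.7]
ee_rot: [180.0, -0.0, -6.3]
force: [-0.3, 0.7, -0.0]
gripper_width: 82.5
gripper_force: 0.0
```

```bash
python3 to.py 424.2 393.5 175 -6.3
```

```text
pos [500.3  25.9  56.7] [180.   -0.   -6.3] turn [ 0. -0. -0.] shift [-115.9 -357.  -118.3]
```

Call:
{"fn": "move_arm", "kwargs": {
  "plan": [
    {"x":0,"y":0,"z":-15,"rx":0,"ry":0,"rz":0},
    {"x":0,"y":0,"z":-35,"rx":0,"ry":0,"rz":0},
    {"x":0,"y":0,"z":-45,"rx":0,"ry":0,"rz":0},
    {"x":-5,"y":-15,"z":-23,"rx":0,"ry":0,"rz":0},
    {"x":-14,"y":-43,"z":0,"rx":0,"ry":0,"rz":0},
    {"x":-14,"y":-43,"z":0,"rx":0,"ry":0,"rz":0},
    {"x":-14,"y":-43,"z":0,"rx":0,"ry":0,"rz":0},
    {"x":-14,"y":-43,"z":0,"rx":0,"ry":0,"rz":0},
    {"x":-14,"y":-43,"z":0,"rx":0,"ry":0,"rz":0},
    {"x":-14,"y":-43,"z":0,"rx":0,"ry":0,"rz":0}
  ]
}}

```text
time_s: 20.7
ee_pos: [441.0, 308.8, 174.7]
ee_rot: [180.0, -0.0, -6.3]
force: [0.5, -0.3, 0.1]
gripper_width: 91.0
gripper_force: 0.0
```

Call:
{"fn": "move_arm", "kwargs": {
  "plan": [
    {"x":-14,"y":-43,"z":0,"rx":0,"ry":0,"rz":0},
    {"x":-9,"y":-28,"z":0,"rx":0,"ry":0,"rz":0},
    {"x":-4,"y":-13,"z":0,"rx":0,"ry":0,"rz":0},
    {"x":0,"y":0,"z":0,"rx":0,"ry":0,"rz":0},
    {"x":0,"y":0,"z":0,"rx":0,"ry":0,"rz":0},
    {"x":0,"y":0,"z":0,"rx":0,"ry":0,"rz":0}
  ]
}}

```text
time_s: 21.3
ee_pos: [424.5, 391.9, 174.6]
ee_rot: [179.9, 0.0, -6.4]
force: [-0.3, -0.4, -0.5]
gripper_width: 91.5
gripper_force: 0.0
```

```bash
python3 - <<'E'
from meas import *
for c in["top","scene"]:
    f=grab_frame(c);W=cloud(f)
    print(c,"125",rim(W,(501,26),80,28),"250",rim(W,(424,393),98,33))
f=grab_frame("wrist");save(f,"w6.png")
E
python3 to.py 424.2 393.5 74 -6.3
```

```text
top 125 (array([500.4,  27.6]), 66, np.float64(0.979349554935379)) 250 (array([424.2, 393.7]), 41, np.float64(1.2392017180173585))
scene 125 (array([500.1,  25.7]), 82, np.float64(1.5904291119837684)) 250 (array([424., 393.]), 145, np.float64(1.1036412538995546))
pos [424.6 392.4 174.8] [180.   -0.   -6.4] turn [ 0. -0. -0.] shift [ -0.5  -1.1 100.8]
```

View pics/w6.png

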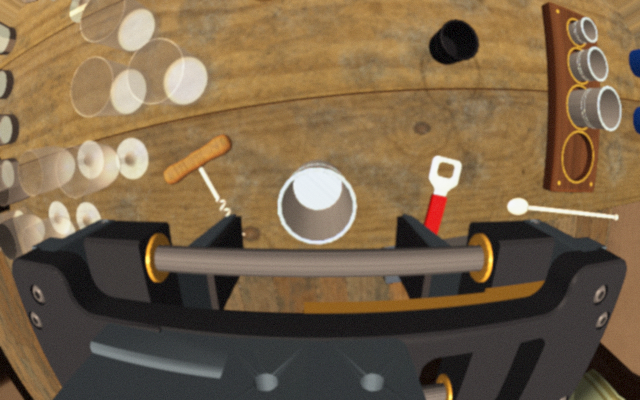

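The three placed cups look right (upper right), and the 250 is centred at (317,205). I'll check the height of the glasses on the left before going down.

```bash
python3 - <<'E'
from h import *
W=cloud(grab_frame("scene"))
for y0 in range(430,620,20):
    m=(W[...,0]>340)&(W[...,0]<620)&(W[...,1]>y0)&(W[...,1]<y0+20)
    if m.any():
        p=W[m];i=p[:,2].argmax();print(y0,p[i].round(), m.sum())
E
```

```text
430 [383. 430. 558.] 2375
450 [406. 451. 543.] 1557
470 [430. 470. 299.] 1103
490 [566. 498.  86.] 894
510 [534. 520.  88.] 982
530 [593. 540.  88.] 951
550 [551. 557.  88.] 900
570 [590. 585.  89.] 788
590 [477. 601. 116.] 766
610 [511. 618. 116.] 715
```

Those glasses are at most 88 mm tall and start at y ≈ 490, so they are clear.

Call:
{"fn": "move_arm", "kwargs": {
  "plan": [
    {"x":-0.5,"y":-1,"z":20,"rx":0,"ry":0,"rz":0},
    {"x":0,"y":0,"z":35,"rx":0,"ry":0,"rz":0},
    {"x":0,"y":0,"z":28,"rx":0,"ry":0,"rz":0},
    {"x":0,"y":0,"z":17,"rx":0,"ry":0,"rz":0},
    {"x":0,"y":0,"z":0,"rx":0,"ry":0,"rz":0},
    {"x":0,"y":0,"z":0,"rx":0,"ry":0,"rz":0},
    {"x":0,"y":0,"z":0,"rx":0,"ry":0,"rz":0}
  ]
}}

```text
time_s: 22.2
ee_pos: [424.6, 395.1, 76.0]
ee_rot: [-179.9, -0.1, -6.3]
force: [0.5, 1.0, -0.3]
gripper_width: 91.6
gripper_force: 0.0
```

Call:
{"fn": "move_arm", "kwargs": {
  "plan": [
    {"x":0,"y":0,"z":0,"rx":0,"ry":0,"rz":0},
    {"x":0,"y":0,"z":0,"rx":0,"ry":0,"rz":0},
    {"x":0,"y":0,"z":0,"rx":0,"ry":0,"rz":0},
    {"x":0,"y":0,"z":0,"rx":0,"ry":0,"rz":0},
    {"x":0,"y":0,"z":0,"rx":0,"ry":0,"rz":0}
  ],
  "grip": 0.5,
  "squeeze": 22
}}

```text
time_s: 22.7
ee_pos: [423.8, 394.6, 74.9]
ee_rot: [180.0, -0.0, -6.3]
force: [0.2, -1.3, 1.7]
gripper_width: 63.1
gripper_force: 22.0
```

```bash
python3 to.py 432.4 33.4 200 -6.3
```

```text
pos [423.8 394.6  74.9] [180.   -0.   -6.3] turn [ 0. -0. -0.] shift [  48.1  358.  -125.1]
```

Call:
{"fn": "move_arm", "kwargs": {
  "plan": [
    {"x":0,"y":0,"z":-20,"rx":0,"ry":0,"rz":0},
    {"x":0,"y":0,"z":-40,"rx":0,"ry":0,"rz":0},
    {"x":0,"y":5,"z":-40,"rx":0,"ry":0,"rz":0},
    {"x":2,"y":20,"z":-25,"rx":0,"ry":0,"rz":0},
    {"x":6,"y":40,"z":0,"rx":0,"ry":0,"rz":0},
    {"x":6,"y":43,"z":0,"rx":0,"ry":0,"rz":0},
    {"x":6,"y":43,"z":0,"rx":0,"ry":0,"rz":0},
    {"x":6,"y":43,"z":0,"rx":0,"ry":0,"rz":0},
    {"x":6,"y":43,"z":0,"rx":0,"ry":0,"rz":0},
    {"x":6,"y":43,"z":0,"rx":0,"ry":0,"rz":0}
  ]
}}

```text
time_s: 23.7
ee_pos: [430.1, 110.5, 199.3]
ee_rot: [180.0, 0.0, -6.3]
force: [0.8, -0.1, -0.9]
gripper_width: 63.0
gripper_force: 22.0
```

Call:
{"fn": "move_arm", "kwargs": {
  "plan": [
    {"x":5,"y":40,"z":0,"rx":0,"ry":0,"rz":0},
    {"x":4,"y":28,"z":0,"rx":0,"ry":0,"rz":0},
    {"x":1,"y":10,"z":20,"rx":0,"ry":0,"rz":0},
    {"x":0,"y":0,"z":35,"rx":0,"ry":0,"rz":0},
    {"x":0,"y":0,"z":15,"rx":0,"ry":0,"rz":0},
    {"x":0,"y":0,"z":0,"rx":0,"ry":0,"rz":0},
    {"x":0,"y":0,"z":0,"rx":0,"ry":0,"rz":0},
    {"x":0,"y":0,"z":0,"rx":0,"ry":0,"rz":0}
  ]
}}

```text
time_s: 24.5
ee_pos: [433.0, 33.7, 130.6]
ee_rot: [-180.0, -0.1, -6.3]
force: [0.3, -1.5, -1.0]
gripper_width: 63.1
gripper_force: 22.0
```

```bash
python3 to.py 432.2 33.4 85.5 -6.3
```

```text
pos [433.   33.7 130.6] [-180.    -0.1   -6.3] turn [-0. -0.  0.] shift [-0.8  0.4 45.1]
```

Call:
{"fn": "move_arm", "kwargs": {
  "plan": [
    {"x":-0.7,"y":0.3,"z":15,"rx":0,"ry":0,"rz":0},
    {"x":0,"y":0,"z":14,"rx":0,"ry":0,"rz":0},
    {"x":0,"y":0,"z":10,"rx":0,"ry":0,"rz":0},
    {"x":0,"y":0,"z":6,"rx":0,"ry":0,"rz":0},
    {"x":0,"y":0,"z":0,"rx":0,"ry":0,"rz":0},
    {"x":0,"y":0,"z":0,"rx":0,"ry":0,"rz":0},
    {"x":0,"y":0,"z":0,"rx":0,"ry":0,"rz":0}
  ]
}}

```text
time_s: 25.2
ee_pos: [431.6, 33.3, 84.9]
ee_rot: [-180.0, -0.0, -6.3]
force: [0.8, 0.1, -1.6]
gripper_width: 62.9
gripper_force: 22.0
```

Call:
{"fn": "move_arm", "kwargs": {
  "plan": [
    {"x":0,"y":0,"z":0,"rx":0,"ry":0,"rz":0},
    {"x":0,"y":0,"z":0,"rx":0,"ry":0,"rz":0},
    {"x":0,"y":0,"z":0,"rx":0,"ry":0,"rz":0},
    {"x":0,"y":0,"z":0,"rx":0,"ry":0,"rz":0},
    {"x":0,"y":0,"z":0,"rx":0,"ry":0,"rz":0}
  ],
  "grip": 1.0
}}

```text
time_s: 25.7
ee_pos: [431.4, 33.3, 84.6]
ee_rot: [180.0, -0.0, -6.3]
force: [0.1, 0.7, -0.1]
gripper_width: 91.1
gripper_force: 0.0
```

Call:
{"fn": "move_arm", "kwargs": {
  "plan": [
    {"x":0,"y":0,"z":-15,"rx":0,"ry":0,"rz":0},
    {"x":0,"y":0,"z":-30,"rx":0,"ry":0,"rz":0},
    {"x":0,"y":0,"z":-45,"rx":0,"ry":0,"rz":0},
    {"x":0,"y":10,"z":-30,"rx":0,"ry":0,"rz":0},
    {"x":0,"y":40,"z":0,"rx":0,"ry":0,"rz":0},
    {"x":0,"y":40,"z":0,"rx":0,"ry":0,"rz":0},
    {"x":0,"y":40,"z":0,"rx":0,"ry":0,"rz":0},
    {"x":0,"y":40,"z":0,"rx":0,"ry":0,"rz":0},
    {"x":0,"y":40,"z":0,"rx":0,"ry":0,"rz":0},
    {"x":0,"y":20,"z":0,"rx":0,"ry":0,"rz":0}
  ]
}}

```text
time_s: 26.7
ee_pos: [405.6, -198.0, 204.7]
ee_rot: [179.9, -0.0, -6.4]
force: [-0.4, 0.2, -1.3]
gripper_width: 91.3
gripper_force: 0.0
```

```bash
python3 - <<'E'
from meas import *
print(state()["ee_pos"])
for c in["top","scene"]:
    f=grab_frame(c);W=cloud(f)
    for k,v in{25:((608,14),50,18),50:((559,19),60,23),125:((501,26),80,28),250:((432,33),108,33)}.items():
        m=np.hypot(W[...,0]-v[0][0],W[...,1]-v[0][1])<v[2]+1
        m&=np.hypot(W[...,0]-v[0][0],W[...,1]-v[0][1])>v[2]-3
        print(c,k,*rim(W,*v),"rimz",np.percentile(W[m][:,2],[80,90,97]))
    if c=="scene":cv2.imwrite("pics/s4c.png",cv2.resize(f["img"][100:340,140:440,::-1],(750,600)))
E
```

```text
[ 405.6 -198.   204.7]
top 25 [607.   14.9] 49 5.889005529123741 rimz [50.1 51.6 52.6]
top 50 [558.3  20.3] 66 5.461236526485755 rimz [61.7 62.6 63.2]
top 125 [500.3  27.5] 70 2.941173504742041 rimz [80.4 81.5 82.9]
top 250 [432.2  33.9] 78 0.8831839721276408 rimz [108.4 109.5 110.3]
scene 25 [604.8  13. ] 65 6.21469059662055 rimz [49.8 51.3 52.2]
scene 50 [555.7  17.8] 81 6.242786780661038 rimz [57.9 60.4 63.2]
scene 125 [497.9  25.4] 102 5.61510505357193 rimz [75.6 79.6 81.7]
scene 250 [431.5  32.1] 114 1.4152389065817865 rimz [101.3 106.6 109.2]
```

View pics/s4c.png

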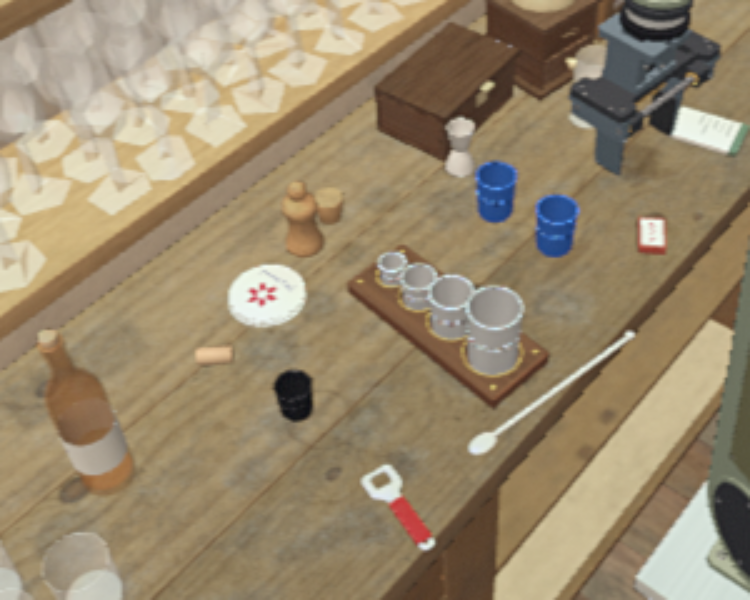

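The picture shows all four measures upright in a row by size, from (392,268) to (493,330). Their rims are at about 50, 60, 80 and 108 mm, which is fully down, and the bottle, goblet and look-alikes haven't moved.

```bash
python3 -c "from workcell import *; print(job_done())"
```

```text
the job is handed in; nothing more can be done
None
```

I put all four measures in their matching wells, smallest to largest, upright and fully down; the bottle, goblet and look-alikes were left alone, and the job is handed in.

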